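# Lay the stacked drawer fronts out on their painting stands

## Robot

A 7-joint arm with a two-finger parallel gripper is mounted at the origin on the work surface. World frame = base frame: x ahead of the robot, y to its left, z up, the work surface at z = 0. Lengths are in m, angles in rad, forces in N, time in s.
With the tool pointing down it reaches from about 0.425 to 0.8 m from the base axis. Payload 8.3 kg.
Tool frame: the origin (TCP) lies midway between the tips of the shut fingers; the grasp point (between the pads) lies 19 mm behind it (grip_point_offset is the distance from the TCP to the grasp point, in m); z points along the fingers, y is the direction in which the jaws open and shut (so a half turn about z gives the same grasp; the last joint's range is limited). The gripper opens to 85 mm and grips with 20 to 120 N. Pads are 22 mm wide; open, the fingers measure 114 mm over their backs; the gripper's body (76 mm by 85 mm) begins 54 mm behind the grasp point. The pads swing forward as they close: fully open they stand 13 mm farther back than shut.
Start: joints at [-1.196, 0.383, 0.016, 1.37, -0.006, 1.388, -0.046], TCP at [0.265, 0.566, 0.231] pointing down, gripper open.
Joint ranges: [-2.95, 2.95], [-0.25, 2.06], [-1.52, 1.56], [0.18, 2.33], [-1.44, 4.58], [0.02, 2.06], [-3.01, 3.01]. Speed limits (rad/s): [2.39, 2.39, 3.01, 3.01, 3.14, 3.14, 3.14].

## Interface

Orientations are given as a unit quaternion [w, x, y, z].
In Python, from cell import * gives the robot as it stands. Calls block until the motion is done:
- movep(position, orientation): joint-space move of the TCP to a pose.
- move_straight(position, ori=None, speed=0.15, guard=None): straight line of the TCP; ori=None keeps the orientation; speed is the mean speed in m/s. With guard (N) it stops when the force on the tool has changed by that much, and returns True; else False.
- goto_joints(angles): joint-space move.
- gripper_to(opening, effort=None): finger opening in m; effort is the grip in N (None keeps the last); returns when the fingers have stopped.
- pause(seconds).
- solve_ik(position, orientation): joint angles nearest the present ones, or None.
- grab_frame(name): name is "scene" or "top" or "wrist"; returns a dict with "img" (420x560x3 uint8, red, green, blue), "fovy" (degrees; the focal length in pixels is half the picture's height over the tangent of half this angle, whatever the lens; pixels are square), "cx", "cy" (the principal point, pixels), "extrinsics" (4x4, takes a point from world to camera coordinates). Camera axes: x right, y down, z forward; pixel columns grow to the right and rows downward; lengths in m; the calibration is good to about 2 mm. The wrist camera is an equidistant fisheye: a pixel r from the principal point sees the ray r / f radians off the axis. A picture is of the moment at which its call begins. There is no depth.
A pose or a line that the arm cannot do raises IKError and nothing moves.
- finish_job(): hands the job in, once; it reports no verdict.
Readings, each from a call of its own:
- current_time_s(): time.
- current_joints(): joint angles.
- current_joint_velocities(): joint speeds.
- current_joint_efforts(): joint torques, N m.
- current_tool_pos(): TCP position.
- current_orientation(): TCP orientation.
- current_contact_force(): force on the tool from outside, world axes, zero at the start.
- current_ft_torque(): the same for the moment, N m.
- current_gripper_width(): finger opening in m.
Only numpy, scipy, OpenCV 4.12 (cv2) and the standard library are available. Lean on these libraries where they do the work, as an engineer would, in place of code of your own. Each camera call takes 0.05 s, during which the arm holds its last target.

## Task

The four primed drawer fronts are stacked up: take the stack apart one at a time from the top down, and lay each front, white face up, on the bars of the painting stand whose base board is as long as the front, centred on that stand and lined up with it. Leave the paint tin and the brush where they are.

Things in the scene. Friction and masses are not known exactly. Their poses are not given: they have to be found in the camera images.
- front_120: the shortest drawer front, on top of the stack at the start: a bare plywood bar with a white-primed top face and two small dark screw holes, 120 mm long (its x axis), 50 mm wide (y), 22 mm thick (z). Origin: centre of the underside; z points up out of the white face. About 82 g. In the stack the fronts lie directly on one another, roughly centred and in line.
- front_160: the second shortest drawer front, second from the top at the start: a bare plywood bar with a white-primed top face and two small dark screw holes, 160 mm long (its x axis), 50 mm wide (y), 22 mm thick (z). Origin: centre of the underside; z points up out of the white face. About 109 g. In the stack the fronts lie directly on one another, roughly centred and in line.
- front_200: the second longest drawer front, third from the top at the start: a bare plywood bar with a white-primed top face and two small dark screw holes, 200 mm long (its x axis), 50 mm wide (y), 22 mm thick (z). Origin: centre of the underside; z points up out of the white face. About 136 g. In the stack the fronts lie directly on one another, roughly centred and in line.
- front_240: the longest drawer front, at the bottom of the stack, on the bench at the start: a bare plywood bar with a white-primed top face and two small dark screw holes, 240 mm long (its x axis), 50 mm wide (y), 22 mm thick (z). Origin: centre of the underside; z points up out of the white face. About 163 g. In the stack the fronts lie directly on one another, roughly centred and in line.
- stand_120: the shortest painting stand, fixed to the bench: a dark wooden base board 120 mm long (x), 70 mm wide (y) and 12 mm thick, with two square steel bars across it (12 mm thick, 74 mm long, along y) centred 25 mm in from each end of the board. The bars' flat tops, on which a front rests, are 36 mm above the bench. Origin: centre of the board's underside, on the bench; z up.
- stand_160: the second shortest painting stand, fixed to the bench: a dark wooden base board 160 mm long (x), 70 mm wide (y) and 12 mm thick, with two square steel bars across it (12 mm thick, 74 mm long, along y) centred 25 mm in from each end of the board. The bars' flat tops, on which a front rests, are 36 mm above the bench. Origin: centre of the board's underside, on the bench; z up.
- stand_200: the second longest painting stand, fixed to the bench: a dark wooden base board 200 mm long (x), 70 mm wide (y) and 12 mm thick, with two square steel bars across it (12 mm thick, 74 mm long, along y) centred 25 mm in from each end of the board. The bars' flat tops, on which a front rests, are 36 mm above the bench. Origin: centre of the board's underside, on the bench; z up.
- stand_240: the longest painting stand, fixed to the bench: a dark wooden base board 240 mm long (x), 70 mm wide (y) and 12 mm thick, with two square steel bars across it (12 mm thick, 74 mm long, along y) centred 25 mm in from each end of the board. The bars' flat tops, on which a front rests, are 36 mm above the bench. Origin: centre of the board's underside, on the bench; z up.
- tin: bystander: closed paint tin, bare metal, 100 mm in diameter, 115 mm tall, standing at the far side of the bench. Origin: centre of its underside.
- brush: bystander: paint brush 200 mm long lying on the far side of the bench, along its x axis. Origin: on its underside, near the middle.
Not all that is in view belongs to the job. What is shaped like the front_240 but green or yellow is not meant.

How it is judged:
By the outcome, as a careful person would: the job done as asked, in the order asked, and still so for the second after the job is handed in, with the robot touching nothing.
It also fails if it takes over 112 s, if anything falls off the work surface, if the arm or the gripper's body presses on something with over 40 N, if the wrist force passes 120 N, or if a joint passes its speed limit or range.

## Working session

There is one attempt and no reset: what is moved stays moved. The work goes in short steps, each a Python script; the robot and the scene stay as the last script left them, time stands still between calls to the robot, and variables do not carry over. Pictures are saved under pics/ and viewed, and the job is handed in when it is done.

```bash
ls; mkdir -p pics; python3 - <<'E'
from cell import *
import cv2
for n in ["scene","top","wrist"]:
    f=grab_frame(n); cv2.imwrite(f"pics/a_{n}.png",f["img"][:,:,::-1]); print(n,f["fovy"],f["cx"],f["cy"],f["extrinsics"].round(4).tolist())
print(current_time_s(),current_orientation())
E
```

```text
pics
scene 51.86737483295421 282.8967683845622 210.5503120745086 [[0.1888, 0.982, 0.007, 0.0371], [0.7976, -0.1492, -0.5844, -0.3614], [-0.5728, 0.1159, -0.8114, 1.527], [0.0, 0.0, 0.0, 1.0]]
top 49.51621176107747 280.95799114383993 216.80182893438956 [[-0.0182, -0.9997, 0.0147, -0.1192], [-0.9902, 0.016, -0.1385, 0.5002], [0.1382, -0.017, -0.9903, 1.2262], [0.0, 0.0, 0.0, 1.0]]
wrist 65.70646984690485 279.59950019295013 206.42865664531277 [[0.4229, 0.9062, -0.0016, -0.6246], [0.8678, -0.4044, 0.2888, -0.0382], [0.2611, -0.1235, -0.9574, 0.379], [0.0, 0.0, 0.0, 1.0]]
0.15 [-1.52619191e-04  2.17119611e-01  9.76144712e-01 -7.42706236e-04]
```

View pics/a_scene.png

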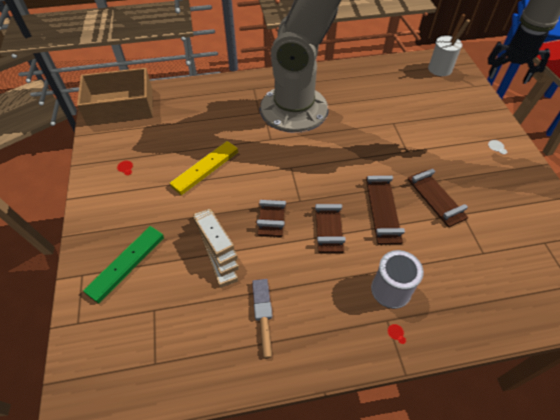

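View pics/a_top.png

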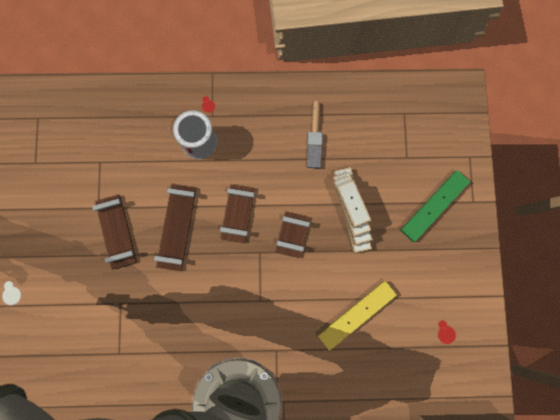

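View pics/a_wrist.png

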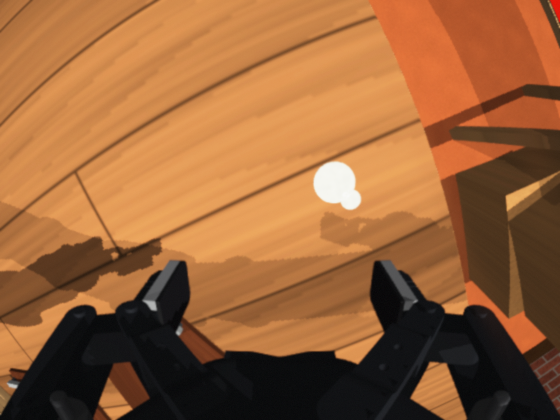

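Top view: the white stack is at (352,205). The stands are 120 at (293,235), 160 at (237,213), 240 at (177,227) and 200 at (115,232). Possible mix-ups are the green bar (436,206) and the yellow bar (358,315), both lookalikes of front_240. The small white blob at (11,295) is paint. The stack is the only white plywood pile, so I'll check it in crops.

```bash
python3 - <<'E'
import cv2,numpy as np
t=cv2.imread("pics/a_top.png");s=cv2.imread("pics/a_scene.png")
a=cv2.resize(t[155:265,310:420],None,fx=5,fy=5,interpolation=cv2.INTER_CUBIC)
b=cv2.resize(s[195:295,180:250],None,fx=5.5,fy=5.5,interpolation=cv2.INTER_CUBIC)[:550]
b=b[:, :250*2] if b.shape[1]>500 else b
a=a[:550,:410] if False else a
im=np.zeros((550,a.shape[1]+b.shape[1],3),np.uint8);im[:,:a.shape[1]]=a;im[:b.shape[0],a.shape[1]:]=b
cv2.imwrite("pics/b_crop.png",im[:, :800]);print(im.shape)
c=cv2.resize(t[170:280,80:320],None,fx=3.3,fy=3.3,interpolation=cv2.INTER_CUBIC);cv2.imwrite("pics/b_st.png",c)
E
```

```text
(550, 935, 3)
```

View pics/b_crop.png

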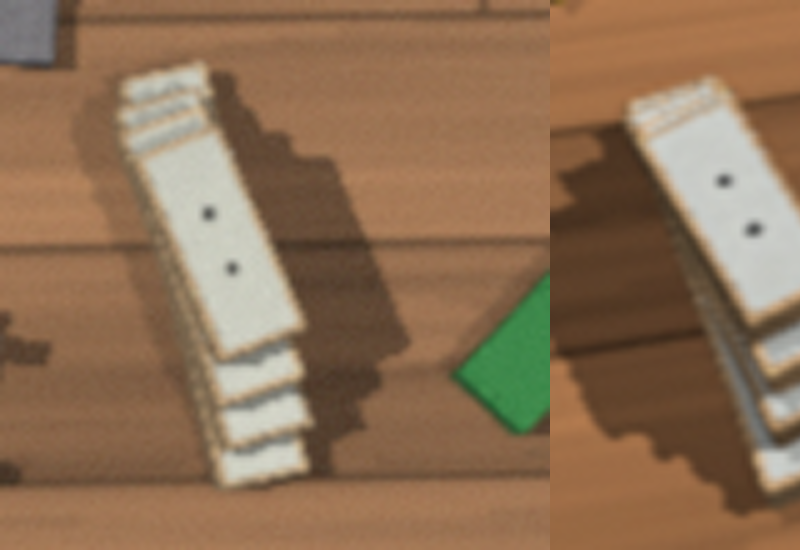

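View pics/b_st.png

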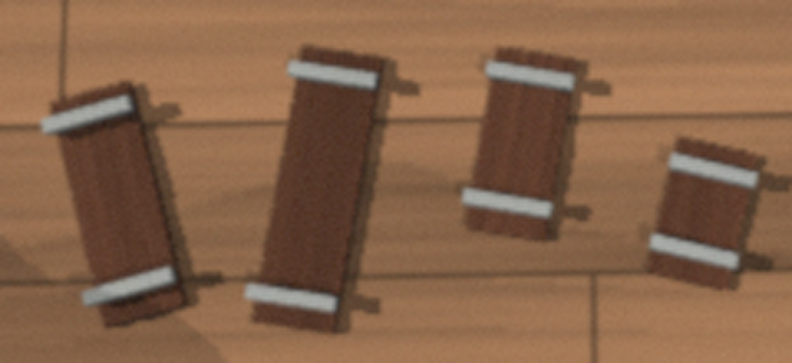

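Left crop: the top front is the short white bar with two screw holes, top-camera pixels about (352,197) and (356,208). The longer fronts stick out below it at both ends and are slightly yawed. The stand crop shows the four boards, each with two grey bars. Next I'll measure.

```bash
cat > h.py <<'E'
import numpy as np, cv2
from cell import *
class Cam:
    def __init__(s,name):
        f=grab_frame(name); s.n=name; s.img=f["img"]; s.E=np.array(f["extrinsics"]); s.c=np.array([f["cx"],f["cy"]])
        s.f=s.img.shape[0]/2/np.tan(np.radians(f["fovy"])/2); s.o=-s.E[:3,:3].T@s.E[:3,3]
        s.hsv=cv2.cvtColor(s.img,cv2.COLOR_RGB2HSV)
    def save(s,p): cv2.imwrite(p,s.img[:,:,::-1])
    def ray(s,p):
        d=(np.asarray(p,float)-s.c)/s.f
        if s.n=="wrist":
            r=np.hypot(*d); v=np.array([*(d/max(r,1e-9)*np.sin(r)),np.cos(r)])
        else: v=np.array([*d,1.])
        v=s.E[:3,:3].T@v; return v/np.linalg.norm(v)
    def plane(s,p,z):
        d=s.ray(p); return s.o+d*(z-s.o[2])/d[2]
    def proj(s,P):
        q=s.E[:3,:3]@np.asarray(P,float)+s.E[:3,3]
        if s.n=="wrist":
            r=np.hypot(q[0],q[1]); return s.c+s.f*np.arctan2(r,q[2])*q[:2]/max(r,1e-9)
        return s.c+s.f*q[:2]/q[2]
def tri(rays):
    A=np.zeros((3,3));b=np.zeros(3)
    for o,d in rays:
        M=np.eye(3)-np.outer(d,d);A+=M;b+=M@o
    x=np.linalg.solve(A,b)
    return x,[np.linalg.norm((np.eye(3)-np.outer(d,d))@(x-o)) for o,d in rays]
def blobs(mask,lo,hi):
    n,l,st,ce=cv2.connectedComponentsWithStats(mask.astype(np.uint8))
    return [(ce[i],st[i],l==i) for i in range(1,n) if lo<=st[i,4]<=hi]
E
python3 - <<'E'
from h import *
T=Cam("top");S=Cam("scene")
print(T.o,S.o)
for C,roi in((T,(60,160,400,280)),(S,(170,150,480,290))):
    x0,y0,x1,y1=roi
    h=C.hsv; m=(h[...,1]<60)&(h[...,2]>95)
    R=np.zeros_like(m);R[y0:y1,x0:x1]=1
    print(C.n)
    for c,st,b in blobs(m&R,25,3000):
        r=cv2.minAreaRect(np.argwhere(b)[:,::-1].astype(np.float32)); print(c.round(1),st[4],np.round(r[0],1),np.round(r[1],1),round(r[2],1))
    # holes
    g=C.img.max(2); 
    x0,y0,x1,y1=(340,185,370,220) if C.n=="top" else (200,215,235,250)
    R=np.zeros_like(m);R[y0:y1,x0:x1]=1
    for c,st,b in blobs((g<130)&R&(h[...,1]<120),1,30): print(" hole",c.round(2),st[4])
E
```

```text
[ 0.32372081 -0.10630931  1.28530284] [ 1.15599943 -0.26734557  1.02755932]
top
[313.5 163. ] 98 [313.5 163. ] [ 6. 13.] 90.0
[351.2 197.2] 879 [350.4 196.1] [57.2 18.5] 68.4
[180.1 192. ] 144 [180. 192.] [26.6  5.3] 8.7
[240.1 192.4] 142 [240.1 192.5] [26.6  5.3] 9.5
[105.6 204.1] 144 [105.5 204.1] [ 5.3 27.6] 73.3
[295.9 221.2] 150 [295.8 221.3] [26.9  5.5] 13.0
[360.5 228.3] 116 [360.5 228.4] [ 7.3 15.8] 71.6
[233.2 231.1] 154 [233.4 231.1] [27.8  5.4] 9.5
[362.4 237.2] 121 [362.5 237.2] [ 7.6 16.1] 71.6
[289.9 245.8] 149 [289.9 245.8] [27.4  5.4] 13.0
[361.8 246.2] 99 [361.7 246.2] [ 6.5 15.3] 76.0
[118.4 256.2] 150 [118.3 256.2] [ 5.4 28.2] 73.6
[167.7 259.8] 150 [167.5 259.7] [27.6  5.5] 9.0
 hole [351.33 197.33] 3
 hole [356.  208.5] 2
 hole [346. 211.] 1
 hole [349. 218.] 1
scene
[423.5 173.8] 99 [423.6 173.8] [ 4.5 22.1] 68.2
[379.1 177.2] 84 [379.5 177.5] [ 3. 25.] 90.0
[272.5 201.9] 105 [272.5 202. ] [ 4. 25.] 90.0
[328.2 205.5] 108 [328. 206.] [ 4. 26.] 90.0
[455.6 210. ] 118 [455.7 210. ] [ 5.  23.9] 66.8
[212.8 230.3] 705 [212.4 229.6] [44.8 17.3] 58.0
[270.4 221.8] 128 [270.5 221.8] [27.1  4.7] 3.2
[390.4 230. ] 135 [390.5 230. ] [ 4. 27.] 90.0
[330.5 238.1] 134 [330.5 238. ] [ 4. 27.] 90.0
[226.4 255.2] 90 [226.2 255.4] [ 5.4 16.1] 63.4
[401. 270.] 724 [400.8 269.4] [44.5 37.7] 11.3
[223.4 274.1] 143 [219.5 271.7] [30.5 14.8] 34.3
[226.4 265.4] 92 [225.3 265.4] [19.2  9.8] 3.2
[260.2 284.4] 158 [260.5 284. ] [10. 15.] 90.0
 hole [211.33 227.33] 3
 hole [216.5 236.5] 4
 hole [230.22 248.17] 18
```

```bash
python3 - <<'E'
from h import *
T=Cam("top");S=Cam("scene")
P={'120':[((295.9,221.2),(272.5,221.8)),((289.9,245.8),(272.5,201.9))],
'160':[((240.1,192.4),(330.5,238.1)),((233.2,231.1),(328.2,205.5))],
'240':[((180.1,192.),(390.4,230.)),((167.7,259.8),(379.1,177.2))],
'200':[((105.6,204.1),(455.6,210.)),((118.4,256.2),(423.5,173.8))],
'hole':[((351.33,197.33),(216.5,236.5)),((356.,208.5),(211.33,227.33))]}
P['120'][0]=((295.9,221.2),(270.4,221.8))
for k,v in P.items():
    z=.088 if k=='hole' else .036
    Q=[]
    for a,b in v:
        x,e=tri([(T.o,T.ray(a)),(S.o,S.ray(b))]); p=T.plane(a,z);q=S.plane(b,z);Q.append(p); print(k,x.round(4),np.round(e,4),p[:2].round(4),q[:2].round(4))
    d=Q[0]-Q[1]; print('  centre',((Q[0]+Q[1])/2).round(4),'len',np.linalg.norm(d).round(4),'yaw',np.degrees(np.arctan2(d[1],d[0])).round(2), 'R',np.hypot(*((Q[0]+Q[1])/2)[:2]).round(3))
E
```

```text
120 [ 0.4856 -0.1679  0.0337] [0.0012 0.0012] [ 0.4851 -0.169 ] [ 0.4874 -0.167 ]
120 [ 0.4177 -0.1499  0.0326] [0.0011 0.0011] [ 0.4172 -0.1509] [ 0.4204 -0.1492]
  centre [ 0.4512 -0.1599  0.036 ] len 0.0702 yaw -14.89 R 0.479
160 [ 0.5689 -0.0154  0.034 ] [0.0004 0.0004] [ 0.5686 -0.0152] [ 0.57   -0.0163]
160 [0.4608 0.0051 0.0339] [0.0004 0.0004] [0.4604 0.0044] [0.4623 0.0049]
  centre [ 0.5145 -0.0054  0.036 ] len 0.1099 yaw -10.28 R 0.515
240 [0.5731 0.1528 0.0329] [0.0006 0.0006] [0.5723 0.1516] [0.5749 0.1522]
240 [0.3849 0.1836 0.0321] [0.0002 0.0002] [0.3848 0.1829] [0.3879 0.1816]
  centre [0.4785 0.1672 0.036 ] len 0.1901 yaw -9.49 R 0.507
200 [0.5422 0.3585 0.0326] [0.0008 0.0008] [0.5413 0.3565] [0.5443 0.3572]
200 [0.3973 0.3188 0.033 ] [0.001 0.001] [0.3969 0.3168] [0.3997 0.3181]
  centre [0.4691 0.3367 0.036 ] len 0.1498 yaw 15.35 R 0.577
hole [ 0.5407 -0.3164  0.0862] [0.0002 0.0002] [ 0.5404 -0.3163] [ 0.542  -0.3161]
hole [ 0.5102 -0.3272  0.0866] [0.0006 0.0006] [ 0.5099 -0.3276] [ 0.5113 -0.3265]
  centre [ 0.5252 -0.3219  0.088 ] len 0.0325 yaw 20.34 R 0.616
```

```bash
cat >> h.py <<'E'
from scipy.spatial.transform import Rotation as Ro
def quat(psi): return [0.,float(np.cos(psi/2)),float(np.sin(psi/2)),0.]
def cands(psi):  # equivalent yaws
    return [psi,psi+np.pi]
def best(pos,psi):
    q0=np.array(current_joints());r=[]
    for p in cands(psi):
        s=solve_ik(list(pos),quat(p))
        if s is not None: r.append((np.abs(np.array(s)-q0).max(),p,s))
    return sorted(r,key=lambda a:a[0])
E
python3 - <<'E'
from h import *
W=Cam("wrist"); q=current_orientation();R=Ro.from_quat([q[1],q[2],q[3],q[0]]).as_matrix()
print("cam in tool",(R.T@(W.o-np.array(current_tool_pos()))).round(4),"axis in tool",(R.T@W.E[2,:3]).round(3))
for n,p,y in [('200',(.4691,.3367,.25),15.35),('240',(.4785,.1672,.25),-9.5),('160',(.5145,-.0054,.25),-10.3),('120',(.4512,-.1599,.25),-14.9),('st',(.5252,-.3219,.28),22)]:
    for c in cands(np.radians(y)):
        s=solve_ik(list(p),quat(c)); print(n,round(np.degrees(c)),None if s is None else np.round(s,2))
E
```

```text
cam in tool [ 0.0736  0.0003 -0.1425] axis in tool [-0.289  0.     0.957]
200 15 [-1.07  0.29  0.5   1.49 -0.14  1.39 -1.87]
200 195 [-0.74  0.27  0.07  1.48 -0.02  1.39  1.18]
240 -10 [-0.91  0.12  0.57  1.68 -0.07  1.36 -2.07]
240 170 [-0.65  0.12  0.28  1.67 -0.03  1.36  1.04]
160 -10 [-0.7   0.15  0.73  1.67 -0.1   1.36 -1.7 ]
160 170 [-0.58  0.14  0.59  1.66 -0.08  1.36  1.42]
120 -15 [-0.67  0.05  0.99  1.76 -0.04  1.36 -1.5 ]
120 165 [-0.56  0.05  0.87  1.75 -0.04  1.36  1.63]
st 22 [ 0.01  0.4   0.7   1.34 -0.25  1.49 -0.5 ]
st 202 [-0.2   0.52  1.08  1.34 -0.45  1.54  2.79]
```

```bash
python3 - <<'E'
from h import *
import pickle
out={}
for n,p,y in [('200',(.4691,.3367,.25),15.35),('240',(.4785,.1672,.25),-9.5),('160',(.5145,-.0054,.25),-10.3),('120',(.4512,-.1599,.25),-14.9),('st',(.5252,-.3219,.29),22)]:
    movep(list(p),quat(np.radians(y))); t=current_time_s()
    W=Cam("wrist"); W.save(f"pics/w_{n}.png"); out[n]=W
    print(n,t,np.round(current_tool_pos(),4),np.round(current_joints(),2))
pickle.dump(out,open("w.pkl","wb"))
ims=[cv2.imread(f"pics/w_{n}.png") for n in ['200','240','160','120']]
cv2.imwrite("pics/w_all.png",cv2.resize(np.vstack([np.hstack(ims[:2]),np.hstack(ims[2:])]),(800,600)))
E
```

```text
200 2.0 [0.4685 0.3376 0.2499] [-1.07  0.29  0.5   1.49 -0.14  1.39 -1.87]
240 2.7667 [0.4783 0.1682 0.2501] [-0.99  0.12  0.65  1.68 -0.08  1.36 -2.06]
160 3.5583 [ 0.5147 -0.0035  0.2497] [-0.76  0.16  0.8   1.67 -0.12  1.37 -1.69]
120 4.3167 [ 0.4517 -0.1586  0.25  ] [-0.62  0.05  0.94  1.76 -0.04  1.36 -1.5 ]
st 5.3917 [ 0.5258 -0.3205  0.2898] [-0.15  0.47  0.98  1.32 -0.39  1.54 -0.4 ]
```

View pics/w_all.png

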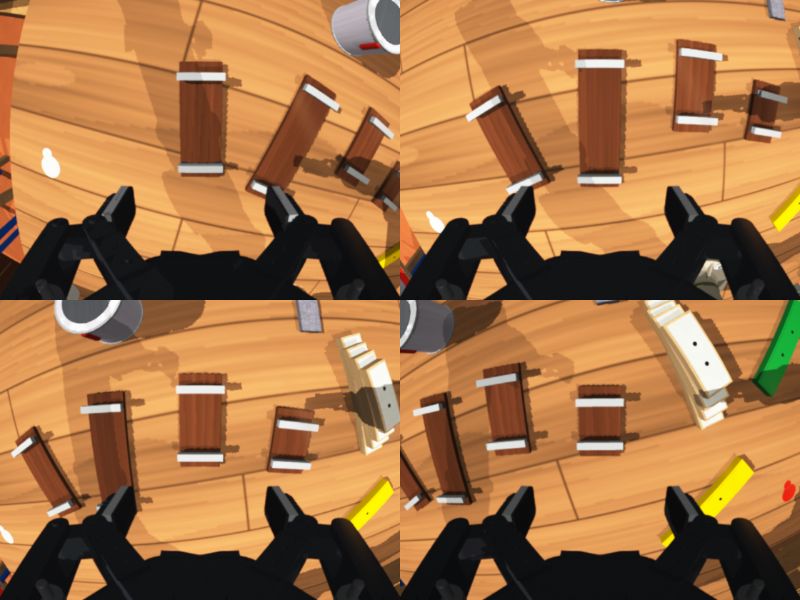

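View pics/w_st.png

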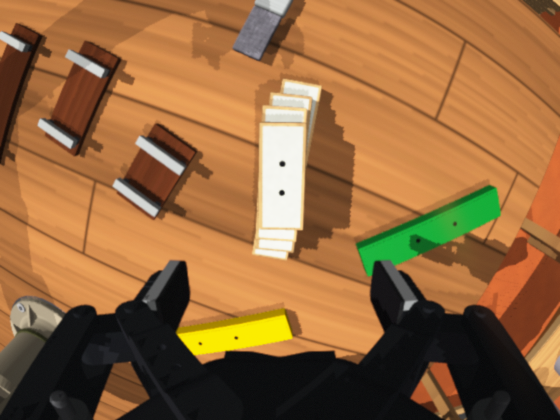

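The four wrist views show each stand under its hover with both bars clear. In the stack view, the top front's white face spans about (262–305, 124–229), with holes at (282,163) and (282,192). Next I'll refine the poses from these.

```bash
cat >> h.py <<'E'
def bars(W,pred,z=.036):
    """find bright bar blobs near predicted bar world points"""
    h=W.hsv; m=(h[...,1]<60)&(h[...,2]>165)
    res=[]
    B=blobs(m,60,1500)
    for P in pred:
        u=W.proj(P); b=min(B,key=lambda b:np.hypot(*(b[0]-u)))
        pts=np.array([W.plane(p,z)[:2] for p in np.argwhere(b[2])[:,::-1]],np.float32)
        r=cv2.minAreaRect(pts); res.append((np.array(r[0]),sorted(r[1]),b[0],np.hypot(*(b[0]-u))))
    return res
def whiteface(W,guess,z):
    """white face containing/near guess(world), cast on plane z -> centre, yaw, dims, pixel rect"""
    h=W.hsv; m=((h[...,1]<45)&(h[...,2]>150)).astype(np.uint8)
    m=cv2.morphologyEx(m,cv2.MORPH_OPEN,np.ones((3,3),np.uint8))
    u=W.proj(guess); b=min(blobs(m,150,20000),key=lambda b:np.hypot(*(b[0]-u)))
    cn=max(cv2.findContours(b[2].astype(np.uint8),cv2.RETR_EXTERNAL,cv2.CHAIN_APPROX_NONE)[0],key=len)[:,0]
    pts=np.array([W.plane(p,z)[:2] for p in cn],np.float32)
    r=cv2.minAreaRect(pts); bx=cv2.boxPoints(r); e=bx[1]-bx[0];f=bx[2]-bx[1]
    if np.linalg.norm(f)>np.linalg.norm(e): e=f
    a=np.arctan2(e[1],e[0]); a=(a+np.pi/2)%np.pi-np.pi/2
    return np.array(r[0]),a,sorted(r[1]),b[0]
E
python3 - <<'E'
from h import *
import pickle
Ws=pickle.load(open("w.pkl","rb"))
S={'120':(.4512,-.1599,-14.89,.07),'160':(.5145,-.0054,-10.28,.11),'240':(.4785,.1672,-9.49,.19),'200':(.4691,.3367,15.35,.15)}
for k,(x,y,a,L) in S.items():
    a=np.radians(a);d=np.array([np.cos(a),np.sin(a),0])*L/2;c=np.array([x,y,.036])
    for w in Ws:
        r=bars(Ws[w],[c+d,c-d])
        if max(q[3] for q in r)>12 : continue
        p,q=r[0][0],r[1][0];m=(p+q)/2;e=p-q
        print(k,'from',w,m.round(4),'yaw',np.degrees(np.arctan2(e[1],e[0])).round(2),'L',np.linalg.norm(e).round(4),np.round(r[0][1],3),np.round(r[1][1],3),r[0][2].round(),r[1][2].round())
W=Ws['st']; print(whiteface(W,(.525,-.322,.088),.088))
for w in ['st','120','160']:
    print(w,Ws[w].o.round(3),Ws[w].proj((.525,-.322,.088)))
h=W.hsv
for c,st,b in blobs((h[...,2]<110),4,60):
    if 250<c[0]<320 and 100<c[1]<240: print(c,st[4],W.plane(c,.088).round(4))
E
```

```text
120 from 160 [ 0.4552 -0.1584] yaw -14.45 L 0.07 [0.013 0.075] [0.013 0.076] [417. 176.] [407. 231.]
120 from 120 [ 0.4546 -0.1597] yaw -14.31 L 0.0699 [0.012 0.074] [0.011 0.074] [279. 143.] [280. 204.]
120 from st [ 0.4545 -0.159 ] yaw -14.15 L 0.0701 [0.012 0.074] [0.012 0.074] [159. 155.] [135. 198.]
160 from 240 [ 0.5186 -0.0035] yaw -9.78 L 0.1099 [0.013 0.077] [0.013 0.076] [421.  75.] [416. 169.]
160 from 160 [ 0.518  -0.0051] yaw -10.19 L 0.1101 [0.011 0.074] [0.012 0.075] [280. 125.] [280. 221.]
160 from 120 [ 0.5178 -0.0049] yaw -10.28 L 0.11 [0.012 0.073] [0.013 0.074] [134. 112.] [148. 203.]
160 from st [ 0.5175 -0.0049] yaw -10.37 L 0.1099 [0.012 0.073] [0.012 0.073] [85. 63.] [ 55. 133.]
240 from 240 [0.4819 0.168 ] yaw -9.48 L 0.1906 [0.012 0.073] [0.013 0.073] [279.  89.] [280. 252.]
240 from 120 [0.4816 0.1683] yaw -9.72 L 0.19 [0.012 0.074] [0.011 0.073] [ 36. 154.] [ 69. 280.]
200 from 200 [0.4726 0.3378] yaw 15.22 L 0.1501 [0.012 0.074] [0.012 0.074] [282. 106.] [280. 237.]
200 from 240 [0.4723 0.338 ] yaw 15.3 L 0.1501 [0.013 0.074] [0.014 0.074] [116. 152.] [173. 257.]
200 from 160 [0.4721 0.3379] yaw 15.3 L 0.1501 [0.013 0.074] [0.013 0.075] [ 30. 206.] [ 82. 293.]
(array([ 0.52835494, -0.322115  ]), np.float32(0.37387836), [0.041525065898895264, 0.11241762340068817], array([281.86454286, 175.69178969]))
st [ 0.595 -0.293  0.432] [280.81608182 180.8638493 ]
120 [ 0.523 -0.178  0.393] [421.83446471  78.22523597]
160 [ 0.588 -0.017  0.392] [541.11727555 138.5609719 ]
[281.77777778 163.5       ] 18 [ 0.543  -0.3158  0.088 ]
[281.5 192.5] 16 [ 0.5132 -0.3276  0.088 ]
```

The wrist poses agree with each other to under 1 mm. They differ from the top camera by a steady 3 mm in x, which cancels when I grasp and place on wrist measurements alone. Heights triangulate to 0.086 m for the stack top and 0.033 m for the bars, against 0.088 and 0.036 in the text. Now I'll grasp the first front.

```bash
cat >> h.py <<'E'
def up(z,speed=.2):
    p=np.array(current_tool_pos()); p[2]=z; return move_straight(list(p),speed=speed)
def grasp(x,y,yaw,z,open_=.075):
    gripper_to(open_,40)
    move_straight([x,y,max(z+.05,.1)],quat(yaw),speed=.25)
    g=move_straight([x,y,z],quat(yaw),speed=.06,guard=12)
    pause(.15); print("at",np.round(current_tool_pos(),4),"guard",g)
    gripper_to(.03,45); pause(.1)
    print("width",round(current_gripper_width(),4),"F",np.round(current_contact_force(),1),"t",current_time_s())
E
python3 - <<'E'
from h import *
grasp(.5282,-.3219,np.radians(21.5),.068)
up(.13,.1); pause(.1)
print("width",current_gripper_width(),"F",np.round(current_contact_force(),2),np.round(current_tool_pos(),4))
W=Cam("wrist");W.save("pics/c_w.png");S=Cam("scene");S.save("pics/c_s.png")
cv2.imwrite("pics/c.png",np.hstack([cv2.resize(W.img[:,:,::-1],(440,330)),cv2.resize(S.img[160:310,150:310,::-1],(352,330))]))
E
```

```text
at [ 0.5284 -0.3221  0.0685] guard False
width 0.0492 F [ 0.1 -0.7  4.4] t 8.1333
width 0.04880891348731898 F [ 0.09  0.41 -0.48] [ 0.528  -0.3216  0.129 ]
```

View pics/c.png

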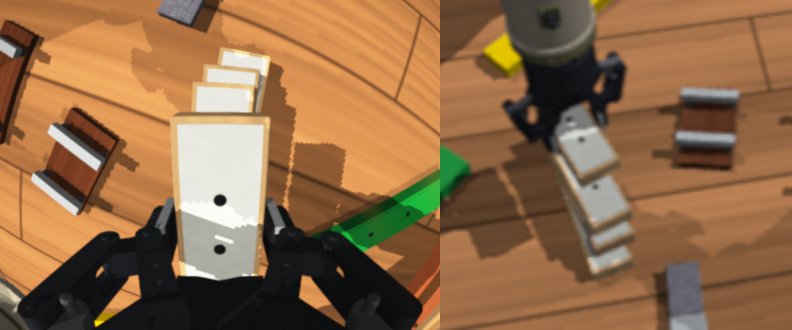

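The front is held clear of the stack and level, with holes at about (220,200) and (220,250) of the left panel. Next I'll check its in-hand offset and place it.

```bash
cat >> h.py <<'E'
def holes(W,z,guess,rad=45):
    """dark hole blobs near the predicted face centre -> world pts on plane z"""
    u=W.proj(guess); out=[]
    for c,st,b in blobs(W.hsv[...,2]<100,6,140):
        if np.hypot(*(c-u))<rad:
            x,y,w,h,_=st; ring=W.img[max(y-4,0):y+h+4,max(x-4,0):x+w+4].reshape(-1,3)
            if np.percentile(ring.min(1),75)>110: out.append((c,W.plane(c,z),st[4]))
    return out
def inhand(h0,rad=90):
    """front centre in tool x,y (m) ; h0: TCP z minus underside"""
    W=Cam("wrist");p=np.array(current_tool_pos()); zf=p[2]-h0+.022
    q=current_orientation();R=Ro.from_quat([q[1],q[2],q[3],q[0]]).as_matrix()
    H=holes(W,zf,[p[0],p[1],zf],rad)
    L=[(R.T@(h[1]-p))[:2] for h in H]
    print("inhand holes",[(h[0].round(),l.round(4)) for h,l in zip(H,L)]); return L
def place(x,y,yaw,h0,hover=.2,top=.036):
    movep([x,y,hover],quat(yaw)); pause(.1)
    move_straight([x,y,top+h0+.012],quat(yaw),speed=.2); pause(.2)
    g=move_straight([x,y,top+h0-.003],quat(yaw),speed=.02,guard=3)
    pause(.15); print("placed at",np.round(current_tool_pos(),4),"guard",g,"F",np.round(current_contact_force(),1))
    gripper_to(.07); pause(.1)
    up(.25,.25); print("t",current_time_s(),"w",current_gripper_width())
E
python3 - <<'E'
from h import *
inhand(.0025)
up(.2)
place(.4546,-.1597,np.radians(-14.3),.0025)
W=Cam("wrist");W.save("pics/d_w.png")
f=whiteface(W,(.4546,-.1597,.058),.058);print(f[0].round(4),np.degrees(f[1]).round(2),f[2],f[3])
print([(h[0].round(),h[1].round(4)) for h in holes(W,.058,(.4546,-.1597,.058))])
E
```

```text
inhand holes []
placed at [ 0.4545 -0.1596  0.0383] guard True F [-1.6 -0.1  6.6]
t 13.9583 w 0.0697300746647746
[ 0.4544 -0.1592] -14.7 [0.04252670705318451, 0.11195497214794159] [280.00432277 177.73943324]
[(array([280., 165.]), array([ 0.4699, -0.1632,  0.058 ])), (array([280., 195.]), array([ 0.4387, -0.1551,  0.058 ])), (array([306., 213.]), array([ 0.4124, -0.1773,  0.058 ])), (array([254., 213.]), array([ 0.4261, -0.1228,  0.058 ]))]
```

View pics/d_w.png

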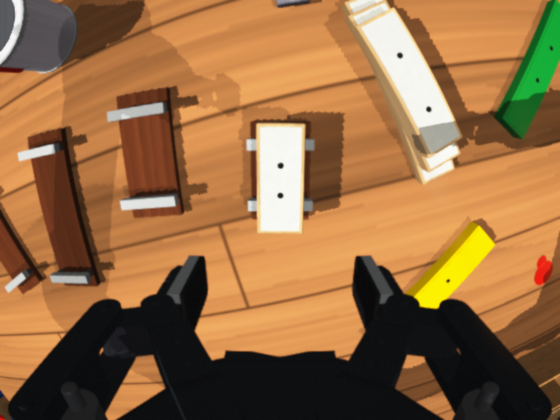

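The first front lies centred on stand_120 at (280,178), within about 0.5 mm. Now the next one: look, then grasp.

```bash
cat >> h.py <<'E'
def look(x,y,yaw,z,name,hover=.27):
    movep([x,y,hover],quat(yaw)); pause(.15)
    W=Cam("wrist");W.save(f"pics/{name}.png")
    f=whiteface(W,(x,y,z),z)
    H=[h for h in holes(W,z,(x,y,z)) ]
    print("face",f[0].round(4),"yaw",np.degrees(f[1]).round(2),np.round(f[2],4),f[3].round(),"t",current_time_s())
    for h in H: print("  hole",h[0].round(1),h[1].round(4),h[2])
    return f,H,W
E
python3 - <<'E'
from h import *
f,H,W=look(.528,-.322,np.radians(20),.066,"e_w")
a=[h[0] for h in H]; T=Cam("top");S=Cam("scene")
T.save("pics/e_t.png")
E
```

```text
face [ 0.5251 -0.3209] yaw 18.28 [0.0425 0.1527] [279. 178.] t 15.1833
  hole [279.8 153.4] [ 0.5554 -0.3107  0.066 ] 16
  hole [277.9 210.5] [ 0.4945 -0.3308  0.066 ] 15
```

View pics/e_w.png

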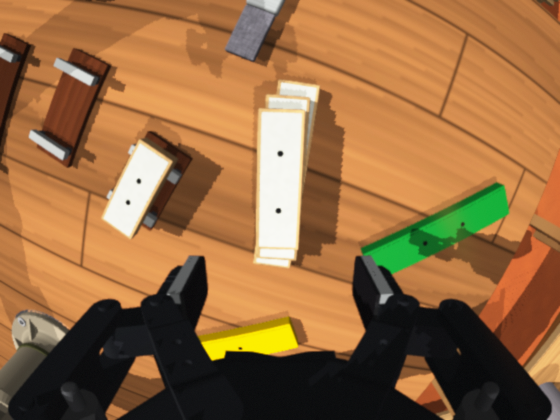

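The second front's face spans about (258–304, 110–247), with holes at (280,153) and (278,210). It gives centre (0.525, −0.3208) and yaw 18.3°.

```bash
python3 - <<'E'
from h import *
grasp(.5250,-.3208,np.radians(18.27),.046)
up(.12,.1);up(.2)
print("width",current_gripper_width())
place(.518,-.0051,np.radians(-10.2),.0025)
f,H,W=look(.518,-.0051,np.radians(-10.2),.058,"f_w",.25)
f,H,W=look(.526,-.322,np.radians(16),.044,"g_w")
cv2.imwrite("pics/fg.png",np.hstack([cv2.resize(cv2.imread(f"pics/{n}.png"),(400,300)) for n in("f_w","g_w")]))
E
```

```text
at [ 0.5253 -0.321   0.0465] guard False
width 0.049 F [0.1 0.4 5.1] t 17.9917
width 0.04904869725781441
placed at [ 0.5178 -0.0051  0.0384] guard True F [-1.5  0.7  6.8]
t 24.025 w 0.07017753981934527
face [ 0.5177 -0.0048] yaw -10.15 [0.0424 0.1521] [279. 177.] t 24.475
  hole [279.5 151.5] [ 0.5492 -0.0105  0.058 ] 16
  hole [253.3 201.6] [0.5013 0.0267 0.058 ] 90
  hole [279.5 210.9] [0.4861 0.0009 0.058 ] 15
face [ 0.5223 -0.3252] yaw 16.28 [0.0424 0.1923] [283. 175.] t 25.8833
  hole [283.2 153.3] [ 0.5529 -0.3165  0.044 ] 12
  hole [283.  207.2] [ 0.4914 -0.3343  0.044 ] 10
```

View pics/fg.png

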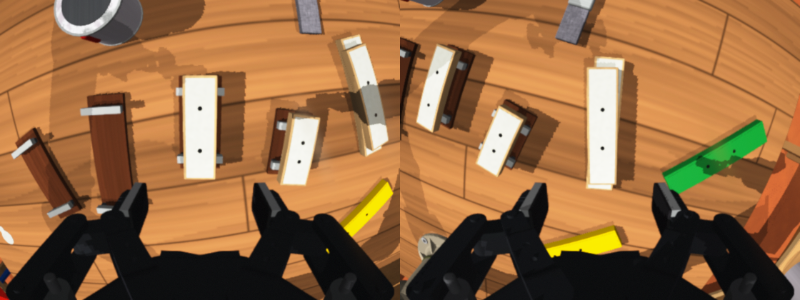

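The second front is on stand_160 within 0.3 mm. The third has its holes at full-frame (283,153) and (283,207), giving centre (0.5222, −0.3253) and yaw 16.2°.

```bash
python3 - <<'E'
from h import *
grasp(.5222,-.3253,np.radians(16.22),.024)
up(.12,.1);up(.22)
print("width",current_gripper_width())
place(.4726,.3378,np.radians(15.25),.0025,hover=.22)
f,H,W=look(.4726,.3378,np.radians(15.25),.058,"h_w",.25)
f,H,W=look(.526,-.322,np.radians(12),.022,"i_w",.27)
cv2.imwrite("pics/hi.png",np.hstack([cv2.resize(cv2.imread(f"pics/{n}.png"),(400,300)) for n in("h_w","i_w")]))
E
```

```text
at [ 0.5224 -0.3254  0.0243] guard False
width 0.0493 F [-0.2 -0.1  3.4] t 28.9583
width 0.04903939677797919
placed at [0.4724 0.3377 0.0383] guard True F [-0.9  0.3  6.9]
t 36.575 w 0.06948179440786041
face [0.4721 0.3379] yaw 15.39 [0.0427 0.1919] [280. 175.] t 37.025
  hole [279.4 151.6] [0.5032 0.3465 0.058 ] 15
  hole [279.5 210.9] [0.4414 0.3294 0.058 ] 15
face [ 0.5223 -0.3289] yaw 12.07 [0.0423 0.2318] [285. 170.] t 39.5833
  hole [285.5 151. ] [ 0.5531 -0.3223  0.022 ] 12
  hole [285. 202.] [ 0.4905 -0.3354  0.022 ] 9
```

View pics/hi.png

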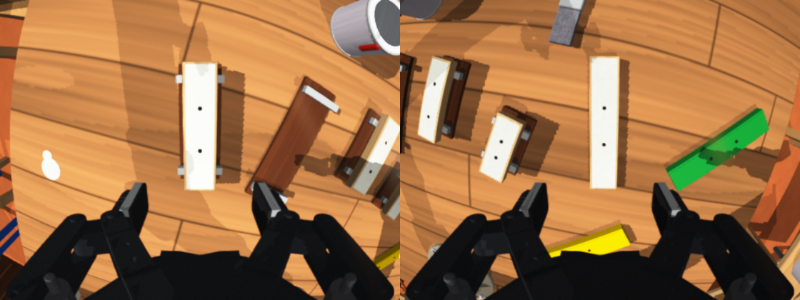

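The third front is on stand_200 within 0.5 mm. The fourth has its holes at (285.5,151) and (285,202), giving centre (0.5221, −0.3289) and yaw 12°.

```bash
python3 - <<'E'
from h import *
grasp(.5221,-.3289,np.radians(12.0),.005)
up(.12,.1);up(.22)
print("width",current_gripper_width())
place(.4819,.168,np.radians(-9.5),.0055,hover=.22)
f,H,W=look(.4819,.168,np.radians(-9.5),.058,"j_w",.25)
goto=movep([.45,-.35,.4],quat(0)); pause(.3)
T=Cam("top");S=Cam("scene");T.save("pics/k_t.png");S.save("pics/k_s.png")
cv2.imwrite("pics/jk.png",np.vstack([np.hstack([cv2.resize(cv2.imread(f"pics/{n}.png"),(400,300)) for n in("j_w","k_t")]),np.hstack([cv2.resize(cv2.imread(f"pics/{n}.png"),(400,300)) for n in("k_s","a_top")])]))
print(current_time_s(),current_gripper_width())
E
```

```text
at [ 0.5222 -0.329   0.0052] guard False
width 0.0488 F [-0.9  0.2  3.6] t 42.975
width 0.048864288650735485
placed at [0.4817 0.168  0.0412] guard True F [-1.2  0.   6.3]
t 50.1917 w 0.07007344064249468
face [0.4813 0.1683] yaw -9.56 [0.0423 0.2316] [279. 172.] t 50.6417
  hole [279.5 151.8] [0.513  0.1629 0.058 ] 18
  hole [279.2 211.4] [0.4494 0.1738 0.058 ] 16
52.9917 0.07023286846158863
```

View pics/jk.png

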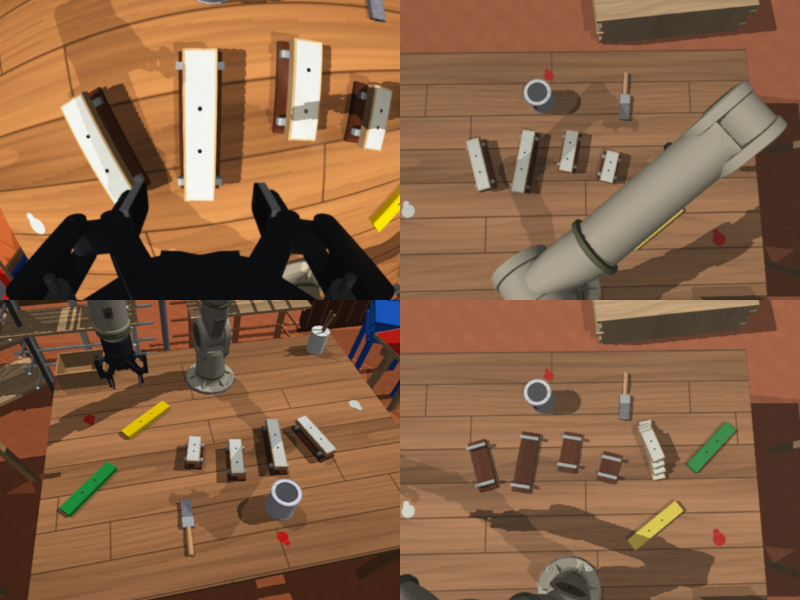

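All four fronts are down: the views show white fronts on the stands, with the tin, brush and both lookalikes where they were. As an independent check, I'll compare top-camera centres with the stand centres it saw at the start, then hand in.

```bash
python3 - <<'E'
from h import *
T=Cam("top")
ok=True
for k,x,y,a in [('120',.4512,-.1599,-14.89),('160',.5145,-.0054,-10.28),('240',.4785,.1672,-9.49),('200',.4691,.3367,15.35)]:
    f=whiteface(T,(x,y,.058),.058); d=f[0]-[x,y]; print(k,(d*1000).round(1),'mm dyaw',round(np.degrees(f[1])-a,2),np.round(f[2],3)); ok&=np.hypot(*d)<.005
print(np.round(current_joint_velocities(),3).max())
if ok: finish_job(); print("handed in")
E
```

```text
120 [0.6 0.4] mm dyaw 0.08 [0.042 0.111]
160 [0.2 0.2] mm dyaw -0.35 [0.042 0.151]
240 [-0.3  1.2] mm dyaw -0.04 [0.042 0.231]
200 [0.1 1.3] mm dyaw 0.15 [0.042 0.192]
0.002
the job is handed in; nothing more can be done
handed in
```

I took the stack apart from the top down (120, 160, 200, then 240 mm) and laid each front, white face up, on the stand of its own length. The job was handed in after about 53 s, with the gripper empty and clear of everything.

- **Placement:** the wrist camera put every front within about 0.7 mm of its stand's centre and 0.4° of its line. The top camera, as an independent check, gave at most 1.3 mm and 0.35°.
- **Bystanders:** the tin, the brush, and the green and yellow bars look unmoved in the before and after pictures. I did not measure them.
- **Disagreements:** the top camera read about 3 mm lower in x than the wrist camera throughout. It cancelled because I grasped and placed on wrist measurements alone. Two-view heights came out 2–3 mm lower than the text (stack top 86 against 88 mm, bars 33 against 36 mm). Contact while placing agreed with the 36 mm bars.
- **Failed check:** the first front's offset in the gripper could not be measured because no holes were detected, so I relied on the check after placing.

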